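# Advance the magazine flow lane of the wire bonder by one place

### The arm

A 6-joint arm with a two-finger parallel gripper is mounted at the origin on the work surface; the furniture and walls round the work are solid. World frame = base frame: x ahead of the robot, y to its left, z up, the work surface at z = 0. Lengths are in m, angles in rad, forces in N, time in s.
With the tool pointing down it reaches from about 0.4 to 0.825 m from the base axis. Payload 7 kg.
Tool frame: the origin (TCP) lies between the finger pads; the fingertips stand 17 mm ahead of it and the grasp point (between the pads) lies 2 mm behind it (r.tcp_to_tips is the distance from the TCP to the fingertips, in m); z points along the fingers, y is the direction in which the jaws open and shut (so a half turn about z gives the same grasp; the last joint's range is limited). The gripper opens to 85 mm and grips with 20 to 120 N. Pads are 22 mm wide; open, the fingers measure 114 mm over their backs; the gripper's body (76 mm by 85 mm) begins 54 mm behind the grasp point. The pads swing forward as they close: fully open they stand 13 mm farther back than shut.
Start: joints at [-0.988, 0.359, 0.012, 0, -1.224, -0.288], TCP at [0.196, -0.646, 0.248] pointing down, gripper open.
Joint ranges: [-3.07, 3.07], [-1.43, 2.12], [-1.02, 1.25], [-3.03, 1.67], [-3.05, -0], [-3.03, 3.03]. Speed limits (rad/s): [2.39, 2.39, 3.01, 3.14, 3.14, 3.14].

### API

Orientations are given as a unit quaternion [x, y, z, w].
In Python, from workcell import r, viewer, find_in, cut_out, tip_of gives the robot as it stands.
- The arm moves only by the tool play_rows, never from a script. Its argument "motion" is a list of rows, each an object with "grip": the finger opening in cm, from 0 to 8.54; "delta_pos": the shift along the tool's x, y, z in cm, a list of three; "dr": the turn, a rotation vector about the tool's x, y, z in degrees, a list of three. In form: [{"grip": grip, "delta_pos": [tx, ty, tz], "dr": [rx, ry, rz]}, ...]. A call has 1 to 12 rows; each row is the pose to reach, as a shift and turn from the pose measured when the call began, along the tool's axes at that moment; what a row does not reach only later rows make up. A row lasts 1/10 s, in which the tool goes at most 50 mm and 8.59 degrees, less where a joint would pass 70% of its speed; a pose out of reach is approached as far as the arm can. A call with a gripper value outside its range is refused whole. The fingers move at their own pace and stop on an object; the grip force is fixed at half the most. Time passes only in rows, so rows that repeat a pose let the fingers close. It gives the time, the measured TCP pose, the force and the opening at its end, in the units of the state.
- r.read_state(): the state, without advancing time (a new reading comes with each control period).
- viewer.camera(name): name is "side" or "top"; returns a dict with "pixels" (384x512x3 uint8, red, green, blue), "fx", "fy", "cx", "cy" (pixels), "R" (3x3) and "t" (3): a world point X has camera coordinates R X + t. Camera axes: x right, y down, z forward; pixel columns grow to the right and rows downward; lengths in m; the calibration is good to about 2 mm. A picture is of the moment at which its call begins. There is no depth.
- r.sign_off(): hands the job in, once; it reports no verdict.
Trained networks look in the newest picture that a camera, given by its name, has taken for a name from the list of things; names that differ only in an ending like _2 or _b are one class to them, and where a whole thing is asked for, a point or a joint stands for the part that bears it (a point fixed in the world has none). Each returns a list of dicts, best first, with "score" (0 to 1); they miss things now and then, are a little off and sometimes report something else, mostly with a low value. They report only what shows in the picture. A call takes as long as a camera call. They do not tell look-alikes from the thing itself.
- find_in(target, camera): "position" ([x, y, z] in m, in the coordinates of the camera as it stood for that picture, good to about 4 mm: the middle of the surface that is visible of it).
- cut_out(target, camera): "mask" (384x512 bool, what is visible of it).
- tip_of(target, camera): "position" ([x, y, z] in m, in the coordinates of the camera as it stood for that picture, good to about 4 mm: a listed point, or the origin of a listed thing).
The state is a dict: "time_s": time; "q": joint angles; "joint_velocities": joint speeds; "joint_torque": joint torques, N m; "tcp_pos": TCP position; "eef_rot": TCP orientation; "force": force on the tool from outside, world axes, zero at the start; "wrist_torque": the same for the moment, N m; "opening": finger opening in m.
Only numpy, scipy, OpenCV 4.12 (cv2) and the standard library are available. Lean on these libraries where they do the work, as an engineer would, in place of code of your own. Each camera call takes 0.05 s, during which the arm holds its last target. There are 200 camera calls.

### The job

Advance the magazine lane by one place: lift the magazine at the lane's end stop out, set it down upright in the black carry tray without dropping it, then press the round pad of the separator and keep it down until the waiting magazine has rolled past it to the end stop, and let the pad come up again. Then push, do not lift, the fresh magazine off the level loading deck into the lane, so that it rolls down and rests against the raised separator, and stand the spare magazine of the same size from the bench on the emptied deck, all of it on the level sheet. Do not topple a magazine, and leave the small magazine, the squeeze bottle and the tweezers where they are.

Things in the scene. Friction and masses are not known exactly. Their poses are not given: they have to be found in the camera images.
- flow_lane: gravity roller lane, aluminium and steel, fixed to the bench, 375 mm long. Origin: middle of its foot on the bench; y points up the lane to the loading deck (to the robot's left at yaw 0), x across it away from the robot, z up. Steel rollers, free to turn, rise at 0.157 rad from end stop to crest; inside width 114 mm between side guides 5 mm thick that stand 15 mm above the rollers
- end_stop (a point): on the lane at y = -175, z = 55 mm: middle of the end stop's face, at roller-top height; axes as the lane's. The stop plate is 18 mm high above the rollers. A magazine resting here has its origin 25 mm up the lane (+y) and 4 mm higher, tilted 0.157 rad with the lane (its +y side raised)
- separator_line (a point): on the lane, 95 mm up the slope from the end stop: middle of the up-lane face of the separator blade, at roller-top height; axes as the lane's. A magazine held here has its origin 25 mm up the lane (+y) and 4 mm higher, tilted like the lane
- crest (a point): on the lane at y = 67, z = 93 mm, 150 mm up-slope of the separator: where the rollers meet the loading deck, a level steel sheet 150 mm wide from here to y = 188 mm; on it guide wings 15 mm high narrow from 142 to 113 mm at the crest. Axes as the lane's. A magazine pushed towards -y tips and rolls down by itself (0.1 to 0.3 m/s) once its middle is past this line
- separator (a joint): travel in m of the separator, a steel blade 62 mm wide that stands 12 mm above the rollers, moved by the pad beside the lane: 0 = up (stops magazines), 0.016 = fully down; below the rollers from 0.013 on. A spring (1.5 N at the top, 3.5 N at the bottom) brings it back up; let go too early, it comes up under the passing magazine and holds it
- pad_top (a point): centre of the top of the separator's pad, a black round knob 34 mm across on a plunger on the robot's side of the lane, 86 mm beside the lane's middle; when up it stands 32 mm above the rollers' height there; it moves down with the separator, square to the slope (0.157 rad off vertical)
- front_magazine: strip magazine, a light grey box 100 x 50 x 62 mm (its x, y, z), 0.15 to 0.3 kg; the two 100 mm panels (its +y and -y sides) are closed, the two 50 mm ends open, with lead strips inside. Origin: centre of the underside, z up. Starts at the end stop, lowest in the lane; the next magazine is 45 mm up-lane of it
- waiting_magazine: strip magazine, a light grey box 100 x 50 x 62 mm (its x, y, z), 0.15 to 0.3 kg; the two 100 mm panels (its +y and -y sides) are closed, the two 50 mm ends open, with lead strips inside. Origin: centre of the underside, z up. Starts resting on the raised separator, in the middle of the lane
- fresh_magazine: strip magazine, a light grey box 100 x 50 x 62 mm (its x, y, z), 0.15 to 0.3 kg; the two 100 mm panels (its +y and -y sides) are closed, the two 50 mm ends open, with lead strips inside. Origin: centre of the underside, z up. Starts level on the loading deck at the top of the lane, a little askew
- spare_magazine: strip magazine, a light grey box 100 x 50 x 62 mm (its x, y, z), 0.15 to 0.3 kg; the two 100 mm panels (its +y and -y sides) are closed, the two 50 mm ends open, with lead strips inside. Origin: centre of the underside, z up. Starts on the bench, left or right in front of the lane; the other magazine on the bench is the small one
- carry_tray: shallow black tray, fixed to the bench, 158 x 136 mm (its x, y) and 20 mm high with 4 mm walls and a 10 mm flange round the rim; right of the lane's low end. Origin at the centre of its underside
- tray_floor (a point): centre of the carry tray's inner floor, 5 mm above the bench; axes as the tray's. Inside, the tray is 150 x 128 mm
- small_magazine: bystander: a smaller magazine of the same kind, 85 x 50 x 55 mm, too small for this lane, on the bench; origin at the centre of its underside
- squeeze_bottle: bystander: white squeeze bottle with a red nozzle, 36 mm across, 105 mm high, standing; origin at the centre of its underside
- black_tweezers: bystander: black tweezers 17 x 117 x 9 mm, lying on the bench; origin at the centre of their underside
Not all that is in view belongs to the job. Leave any red look-alike of the fresh_magazine alone.

How it is judged:
By the outcome, as a careful person would: the job done as asked, in the order asked, and still so for the second after the job is handed in, with the robot touching nothing.
It also fails if it takes over 72 s, if anything falls off the work surface, if the arm or the gripper's body presses on something with over 40 N, if the wrist force passes 120 N, or if a joint passes its speed limit or range.

## Working session

There is one attempt and no reset: what is moved stays moved. The work goes in short steps, Python scripts to look and compute and a tool call to move; the robot and the scene stay as the last step left them, time stands still between calls to the robot, and variables do not carry over. Pictures are saved under pics/ and viewed, about 8 in all and at most 12, crops included, and the job is handed in when it is done.

Besides the shell and the picture viewer there is one more tool, called in YAML: its name, and indented under it one key for each argument. play_rows: Moves the arm, as the interface text tells. Its arguments: {"type":"object","properties":{"motion":{"type":"array","items":{"type":"object","properties":{"grip":{"type":"number"},"delta_pos":{"type":"array","items":{"type":"number"}},"dr":{"type":"array","items":{"type":"number"}}}}}},"required":["motion"]}

```bash
mkdir -p pics; cat > h.py <<'E'
import numpy as np, cv2
from scipy.spatial.transform import Rotation as Ro
from workcell import r, viewer, find_in, cut_out, tip_of
def cam(n,save=None):
    c=viewer.camera(n)
    if save: cv2.imwrite('pics/'+save,cv2.cvtColor(c['pixels'],cv2.COLOR_RGB2BGR))
    return c
def W(c,p): return np.array(c['R']).T@(np.array(p)-np.array(c['t']))
def px(c,X):
    p=np.array(c['R'])@np.array(X)+c['t']; return p[0]/p[2]*c['fx']+c['cx'],p[1]/p[2]*c['fy']+c['cy']
def ray(c,u,v,z):
    d=np.array(c['R']).T@np.array([(u-c['cx'])/c['fx'],(v-c['cy'])/c['fy'],1]); o=-np.array(c['R']).T@np.array(c['t'])
    return o+d*(z-o[2])/d[2]
def st():
    s=r.read_state(); print('t',s['time_s'],'tcp',np.round(s['tcp_pos'],4),'q',np.round(s['q'],3),'quat',np.round(s['eef_rot'],4),'F',np.round(s['force'],1),'op',s['opening']); return s
def go(pos,R=None,s=None):
    "tool-frame delta (cm) and rotvec(deg) to a world target"
    s=s or r.read_state(); R0=Ro.from_quat(s['eef_rot'])
    d=R0.inv().apply(np.array(pos)-s['tcp_pos'])*100
    v=np.zeros(3) if R is None else (R0.inv()*R).as_rotvec(degrees=True)
    print('delta_cm',np.round(d,2),'dr',np.round(v,2))
E
python3 - <<'E'
from h import *
s=st(); print(r.tcp_to_tips); print(Ro.from_quat(s['eef_rot']).as_matrix().round(3))
ims=[]
for n in('side','top'):
    c=cam(n,n+'0.png'); print(n,'cam at',(-np.array(c['R']).T@np.array(c['t'])).round(3))
    for k in ['flow_lane','end_stop','separator_line','crest','pad_top','tray_floor','front_magazine','waiting_magazine','fresh_magazine','spare_magazine','small_magazine','squeeze_bottle','black_tweezers','carry_tray']:
        print(k,[(round(d['score'],2),W(c,d['position']).round(3).tolist()) for d in tip_of(k,n)[:6]])
E
```

```text
t 0.0 tcp [ 0.196  -0.6455  0.2474] q [-0.988  0.359  0.011 -0.    -1.224 -0.288] quat [-1.468e-01  9.892e-01  8.000e-04 -2.000e-04] F [-0.3 -0.2 -0.3] op 0.08522036422641406
0.017
[[-0.957 -0.29  -0.001]
 [-0.29   0.957  0.002]
 [ 0.     0.002 -1.   ]]
side cam at [ 1.115 -0.033  0.95 ]
flow_lane [(0.82, [0.538, 0.013, 0.001]), (0.5, [0.445, -0.06, 0.101])]
end_stop []
separator_line [(0.81, [0.533, -0.066, 0.066])]
crest [(0.92, [0.546, 0.083, 0.096]), (0.55, [0.512, -0.356, 0.004])]
pad_top [(0.55, [0.442, -0.059, 0.102])]
tray_floor [(0.91, [0.513, -0.357, 0.007])]
front_magazine [(0.79, [0.519, -0.132, 0.061]), (0.24, [0.557, 0.154, 0.09])]
waiting_magazine [(0.57, [0.534, -0.041, 0.071])]
fresh_magazine [(0.97, [0.559, 0.154, 0.092])]
spare_magazine [(0.78, [0.326, 0.303, -0.005])]
small_magazine [(0.6, [0.33, -0.281, -0.005])]
squeeze_bottle [(0.72, [0.365, 0.108, -0.0]), (0.67, [0.532, -0.042, 0.075])]
black_tweezers [(0.56, [0.378, -0.012, -0.001]), (0.24, [0.33, 0.302, -0.001])]
carry_tray [(0.82, [0.513, -0.357, -0.0])]
top cam at [ 0.355 -0.017  1.321]
flow_lane [(0.71, [0.539, 0.012, 0.001])]
end_stop [(0.25, [0.531, -0.039, 0.073])]
separator_line [(0.94, [0.531, -0.063, 0.068])]
crest [(0.92, [0.546, 0.079, 0.094])]
pad_top [(0.52, [0.438, -0.06, 0.106])]
tray_floor [(0.63, [0.513, -0.358, 0.004]), (0.4, [0.328, 0.299, 0.001])]
front_magazine [(0.69, [0.516, -0.136, 0.059])]
waiting_magazine [(0.89, [0.529, -0.038, 0.072]), (0.59, [0.327, -0.278, 0.003])]
fresh_magazine [(0.84, [0.558, 0.152, 0.095]), (0.57, [0.516, 0.292, 0.003])]
spare_magazine [(0.8, [0.329, 0.301, 0.001]), (0.19, [0.515, -0.357, 0.007])]
small_magazine [(0.96, [0.331, -0.279, 0.001])]
squeeze_bottle [(0.51, [0.362, 0.109, -0.003])]
black_tweezers [(0.35, [0.381, -0.019, -0.004]), (0.21, [0.516, -0.134, 0.059])]
carry_tray [(0.69, [0.521, -0.355, -0.005]), (0.26, [0.329, -0.278, 0.005])]
```

View pics/top0.png

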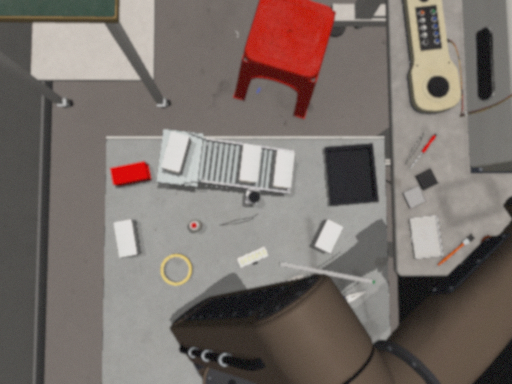

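View pics/side0.png

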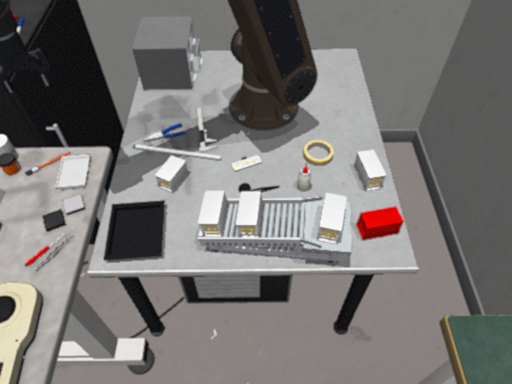

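The top view shows the lane running left to right, with the fresh magazine at (177,153), the waiting one at (251,163) and the front one at (283,170). The pad is at (254,197), the tray at (351,174), the spare at (125,238) and the small magazine at (327,236). A red decoy sits at (130,173), just behind the deck. The side view agrees. Next I fit box poses to the masks.

```bash
cat >> h.py <<'E'
from scipy.optimize import minimize, least_squares
def boxpix(c,x,y,z,yaw,tilt,dims):
    L=np.array([[sx*dims[0]/2,sy*dims[1]/2,sz*dims[2]] for sx in(-1,1) for sy in(-1,1) for sz in(0,1)])
    P=Ro.from_euler('ZX',[yaw,tilt]).apply(L)+[x,y,z]
    return cv2.convexHull(np.array([px(c,p) for p in P],np.float32)).reshape(-1,2)
def fit(obs,x,y,z,yaw,tilt=0,dims=(.1,.05,.062)):
    "obs: [(cam,mask)]; soft IoU with 4x supersampling"
    K=4
    ms=[cv2.resize(m.astype(np.uint8)*255,None,fx=K,fy=K,interpolation=cv2.INTER_LINEAR)>127 for _,m in obs]
    def f(p):
        e=0
        for (c,_),m in zip(obs,ms):
            h=boxpix(c,p[0],p[1],z,p[2],tilt,dims)*K+K/2-.5
            im=np.zeros(m.shape,np.uint8); cv2.fillConvexPoly(im,np.round(h*16).astype(np.int32),1,shift=4)
            im=im>0; e+=1-(im&m).sum()/(im|m).sum()
        return e/len(obs)
    best=min((minimize(f,[x,y,yaw+d],method='Nelder-Mead',options=dict(initial_simplex=[[x,y,yaw+d],[x+.008,y,yaw+d],[x,y+.008,yaw+d],[x,y,yaw+d+.15]],maxiter=120)) for d in(-.3,0,.3)),key=lambda o:o.fun)
    return best.x.round(4),round(best.fun,3)
def mask_near(c,n,name,X,dims=(.1,.05,.062)):
    u,v=px(c,X); best=None
    for d in cut_out(name,n):
        ys,xs=np.nonzero(d['mask'])
        if len(xs) and np.hypot(xs.mean()-u,ys.mean()-v)<14 and (best is None or d['score']>best['score']): best=d
    return None if best is None else best['mask']
E
python3 - <<'E'
from h import *
cs={n:cam(n) for n in('side','top')}
pts={'flow_lane':(0,0),'separator_line':(0,-.0812),'crest':(0,.067),'waiting_magazine':(0,-.0565)}
O=[];M=[]
ini={'flow_lane':(.538,.013),'separator_line':(.532,-.065),'crest':(.546,.081),'waiting_magazine':(.532,-.04),'tray_floor':(.513,-.357)}
padl=[];tr=[]
for n,c in cs.items():
    for k in list(pts)+['pad_top','tray_floor']:
        for d in tip_of(k,n):
            p=W(c,d['position'])
            if k=='pad_top':
                if np.hypot(p[0]-.44,p[1]+.06)<.02: padl.append(p)
                continue
            if np.hypot(*(p[:2]-ini[k]))<.02:
                if k=='tray_floor': tr.append(p)
                else: O.append(p[:2]); M.append(pts[k])
                break
O=np.array(O);M=np.array(M)
R2=lambda a:np.array([[np.cos(a),-np.sin(a)],[np.sin(a),np.cos(a)]])
s=least_squares(lambda q:((M@R2(q[2]).T+q[:2])-O).ravel(),[.538,.013,-.13])
print('lane',s.x.round(4),'res',(s.fun*1e3).round(1)); print('pad',np.round(padl,4),'tray',np.round(tr,4))
for k,x,y,z,yaw,t,d in [('front_magazine',.517,-.134,.059,-.13,.157,(.1,.05,.062)),('waiting_magazine',.531,-.04,.073,-.13,.157,(.1,.05,.062)),('fresh_magazine',.558,.152,.093,-.3,0,(.1,.05,.062)),('spare_magazine',.328,.3,0,.1,0,(.1,.05,.062)),('small_magazine',.33,-.28,0,-.5,0,(.085,.05,.055)),('carry_tray',.515,-.357,0,0,0,(.178,.156,.02))]:
    o=[(c,mask_near(c,n,k,(x,y,z+.035))) for n,c in cs.items()]
    o=[q for q in o if q[1] is not None]
    if o: print(k,len(o),fit(o,x,y,z,yaw,t,d),[fit([q],x,y,z,yaw,t,d) for q in o] if len(o)>1 else '')
    else: print(k,'none')
E
```

```text
lane [ 0.539   0.0151 -0.131 ] res [-0.8 -0.1 -0.9  0.7  0.6 -1.1  2.3  0.6 -1.1  1.5 -0.1 -1.6]
pad [[ 0.444  -0.0597  0.101 ]
 [ 0.4394 -0.0623  0.1062]] tray [[ 0.5134 -0.3586  0.0057]
 [ 0.5156 -0.3548  0.0028]]
front_magazine 2 (array([ 0.5181, -0.1336, -0.1114]), np.float64(0.062)) [(array([ 0.5195, -0.1337, -0.1101]), np.float64(0.053)), (array([ 0.5172, -0.1337, -0.1222]), np.float64(0.071))]
waiting_magazine 2 (array([ 0.5308, -0.041 , -0.1065]), np.float64(0.063)) [(array([ 0.5317, -0.0413, -0.0867]), np.float64(0.082)), (array([ 0.5311, -0.0408, -0.1178]), np.float64(0.04))]
fresh_magazine 2 (array([ 0.5599,  0.15  , -0.2662]), np.float64(0.073)) [(array([ 0.5601,  0.1501, -0.2668]), np.float64(0.035)), (array([ 0.5577,  0.15  , -0.2819]), np.float64(0.099))]
spare_magazine 2 (array([0.3285, 0.3028, 0.1762]), np.float64(0.05)) [(array([0.3292, 0.3029, 0.1704]), np.float64(0.035)), (array([0.3274, 0.3027, 0.1753]), np.float64(0.06))]
small_magazine 2 (array([ 0.3309, -0.2774, -0.447 ]), np.float64(0.076)) [(array([ 0.3329, -0.2774, -0.4749]), np.float64(0.034)), (array([ 0.3283, -0.2768, -0.4415]), np.float64(0.09))]
carry_tray 2 (array([ 0.5125, -0.3563,  0.082 ]), np.float64(0.116)) [(array([ 0.5063, -0.3571,  0.0953]), np.float64(0.128)), (array([ 0.5132, -0.3609,  0.0818]), np.float64(0.094))]
```

```bash
cat >> h.py <<'E'
YAW=-.125; LO=np.array([.539,.0145,0]); TL=.157
RL=Ro.from_euler('Z',YAW); RT=Ro.from_euler('ZX',[YAW,TL])
def lane(x,y,z): return LO+RL.apply([x,y,z])
# tool: y along lane y, z down  (x = y x z = -lane x)
F=Ro.from_matrix(np.array([[-1,0,0],[0,1,0],[0,0,-1.]]).T)
def tool(yaw,tilt=0): return Ro.from_euler('ZX',[yaw,tilt])*F
n=RT.apply([0,0,1])
E
python3 - <<'E'
from h import *
p=np.array([.518,-.1336,.059]); print(n)
R=tool(YAW,TL)
for h in(.13,.042): go(p+n*h,R); print((p+n*h).round(4))
E
```

```text
[-0.01949362 -0.15513587  0.98770079]
delta_cm [-44.86  37.81   6.09] dr [-8.86 -1.89 24.  ]
[ 0.5155 -0.1538  0.1874]
delta_cm [-45.42  39.06  14.78] dr [-8.86 -1.89 24.  ]
[ 0.5172 -0.1401  0.1005]
```

play_rows:
  motion:
    - {"grip":7.2,"delta_pos":[-44.9,37.8,6.1],"dr":[-8.9,-1.9,24]}
    - {"grip":7.2,"delta_pos":[-44.9,37.8,6.1],"dr":[-8.9,-1.9,24]}
    - {"grip":7.2,"delta_pos":[-44.9,37.8,6.1],"dr":[-8.9,-1.9,24]}
    - {"grip":7.2,"delta_pos":[-44.9,37.8,6.1],"dr":[-8.9,-1.9,24]}
    - {"grip":7.2,"delta_pos":[-44.9,37.8,6.1],"dr":[-8.9,-1.9,24]}
    - {"grip":7.2,"delta_pos":[-44.9,37.8,6.1],"dr":[-8.9,-1.9,24]}
    - {"grip":7.2,"delta_pos":[-44.9,37.8,6.1],"dr":[-8.9,-1.9,24]}
    - {"grip":7.2,"delta_pos":[-44.9,37.8,6.1],"dr":[-8.9,-1.9,24]}
    - {"grip":7.2,"delta_pos":[-44.9,37.8,6.1],"dr":[-8.9,-1.9,24]}
    - {"grip":7.2,"delta_pos":[-44.9,37.8,6.1],"dr":[-8.9,-1.9,24]}
    - {"grip":7.2,"delta_pos":[-44.9,37.8,6.1],"dr":[-8.9,-1.9,24]}
    - {"grip":7.2,"delta_pos":[-44.9,37.8,6.1],"dr":[-8.9,-1.9,24]}

```text
time_s: 4.0
tcp_pos: [0.517, -0.1513, 0.1874]
eef_rot: [0.062, 0.995, 0.079, 0.005]
force: [0.5, -0.6, 0.3]
opening: 0.0717
```

```bash
python3 - <<'E'
from h import *
st(); p=np.array([.518,-.1336,.059]); R=tool(YAW,TL)
for h in(.13,.042): go(p+n*h,R)
E
```

```text
t 4.0 tcp [ 0.517  -0.1513  0.1874] q [-0.035  0.207 -0.283 -0.179 -1.073 -1.574] quat [0.0617 0.995  0.0787 0.0053] F [ 0.5 -0.6  0.3] op 0.0717256390588878
delta_cm [ 0.12 -0.26 -0.04] dr [0.05 0.04 0.07]
delta_cm [ 0.13 -0.27  8.76] dr [0.05 0.04 0.07]
```

play_rows:
  motion:
    - {"grip":7.2,"delta_pos":[0.1,-0.3,3],"dr":[0,0,0]}
    - {"grip":7.2,"delta_pos":[0.1,-0.3,6],"dr":[0,0,0]}
    - {"grip":7.2,"delta_pos":[0.1,-0.3,8.7],"dr":[0,0,0]}
    - {"grip":7.2,"delta_pos":[0.1,-0.3,8.7],"dr":[0,0,0]}
    - {"grip":3,"delta_pos":[0.1,-0.3,8.7],"dr":[0,0,0]}
    - {"grip":3,"delta_pos":[0.1,-0.3,8.7],"dr":[0,0,0]}
    - {"grip":3,"delta_pos":[0.1,-0.3,8.7],"dr":[0,0,0]}
    - {"grip":3,"delta_pos":[0.1,-0.3,8.7],"dr":[0,0,0]}
    - {"grip":3,"delta_pos":[0.1,-0.3,8.7],"dr":[0,0,0]}

```text
time_s: 4.9
tcp_pos: [0.5185, -0.1408, 0.1026]
eef_rot: [0.062, 0.995, 0.079, 0.007]
force: [-1.0, 2.1, 6.4]
opening: 0.0492
```

```bash
python3 - <<'E'
from h import *
s=st(); p=np.array([.518,-.1336,.059]); R=tool(YAW,TL); print('grasp h', R.inv().apply(s['tcp_pos']-p))
a=s['tcp_pos']+n*.10; go(a); 
T=np.array([.5135,-.357,.005]); Rt=tool(.08,0)
go(T+[0,0,.15],Rt); go(T+[0,0,.044],Rt)
E
```

```text
t 4.9 tcp [ 0.5185 -0.1408  0.1026] q [-0.016  0.296 -0.379 -0.203 -0.885 -1.55 ] quat [0.0615 0.995  0.0786 0.0068] F [-1.   2.1  6.4] op 0.04922885073058568
grasp h [-0.00142974 -0.00019115 -0.04417523]
delta_cm [ -0.04   0.01 -10.  ] dr [0. 0. 0.]
delta_cm [ -2.19 -20.42  -8.55] dr [  8.99   1.14 -11.63]
delta_cm [ -2.15 -22.09   1.92] dr [  8.99   1.14 -11.63]
```

play_rows:
  motion:
    - {"grip":3,"delta_pos":[0,0,-3],"dr":[0,0,0]}
    - {"grip":3,"delta_pos":[0,0,-6.5],"dr":[0,0,0]}
    - {"grip":3,"delta_pos":[0,0,-10],"dr":[0,0,0]}
    - {"grip":3,"delta_pos":[-0.5,-3,-10],"dr":[0,0,0]}
    - {"grip":3,"delta_pos":[-1,-7,-10],"dr":[3,0.3,-4]}
    - {"grip":3,"delta_pos":[-1.5,-11,-9.5],"dr":[6,0.7,-8]}
    - {"grip":3,"delta_pos":[-1.8,-15,-9],"dr":[9,1.1,-11.6]}
    - {"grip":3,"delta_pos":[-2.1,-18,-8.6],"dr":[9,1.1,-11.6]}
    - {"grip":3,"delta_pos":[-2.2,-20.4,-8.6],"dr":[9,1.1,-11.6]}
    - {"grip":3,"delta_pos":[-2.2,-20.4,-8.6],"dr":[9,1.1,-11.6]}
    - {"grip":3,"delta_pos":[-2.2,-20.4,-8.6],"dr":[9,1.1,-11.6]}

```text
time_s: 6.0
tcp_pos: [0.5129, -0.3573, 0.1552]
eef_rot: [-0.039, 0.999, 0.0, -0.0]
force: [0.4, -0.2, -1.8]
opening: 0.0492
```

```bash
python3 - <<'E'
from h import *
s=st(); T=np.array([.5135,-.357,.005]); Rt=tool(.08,0)
cam('side','side1.png'); go(T+[0,0,.15],Rt); go(T+[0,0,.044],Rt)
E
```

```text
t 6.0 tcp [ 0.5129 -0.3573  0.1552] q [-0.297  0.35  -0.226 -0.    -0.995 -1.196] quat [-3.880e-02  9.992e-01  1.000e-04 -1.000e-04] F [ 0.4 -0.2 -1.8] op 0.04922964954710677
delta_cm [-0.03 -0.02  0.05] dr [ 0.    0.02 -0.09]
delta_cm [-0.02 -0.02 10.65] dr [ 0.    0.02 -0.09]
```

View pics/side1.png

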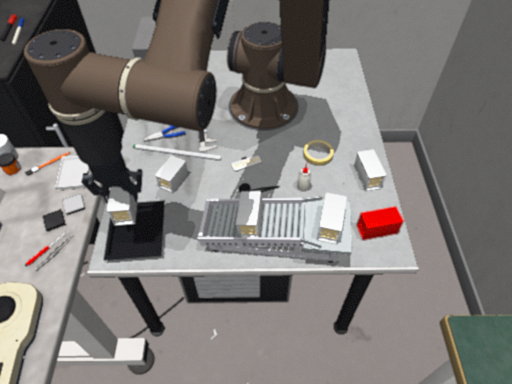

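The magazine hangs level over the tray at (122,205), and the waiting one is still at the separator (250,213). I lower it gently.

play_rows:
  motion:
    - {"grip":3,"delta_pos":[0,0,4],"dr":[0,0,0]}
    - {"grip":3,"delta_pos":[0,0,8],"dr":[0,0,0]}
    - {"grip":3,"delta_pos":[0,0,9.6],"dr":[0,0,0]}
    - {"grip":3,"delta_pos":[0,0,10.1],"dr":[0,0,0]}
    - {"grip":3,"delta_pos":[0,0,10.3],"dr":[0,0,0]}
    - {"grip":3,"delta_pos":[0,0,10.4],"dr":[0,0,0]}

```text
time_s: 6.65
tcp_pos: [0.5143, -0.3568, 0.0529]
eef_rot: [-0.04, 0.999, -0.0, 0.001]
force: [-0.2, -0.5, -0.9]
opening: 0.0491
```

play_rows:
  motion:
    - {"grip":3,"delta_pos":[0,0,0.2],"dr":[0,0,0]}
    - {"grip":3,"delta_pos":[0,0,0.3],"dr":[0,0,0]}
    - {"grip":3,"delta_pos":[0,0,0.3],"dr":[0,0,0]}

```text
time_s: 6.95
tcp_pos: [0.5146, -0.3569, 0.0505]
eef_rot: [-0.04, 0.999, -0.001, 0.002]
force: [-0.9, -0.0, -1.1]
opening: 0.0493
```

play_rows:
  motion:
    - {"grip":3,"delta_pos":[0,0,0.1],"dr":[0,0,0]}
    - {"grip":3,"delta_pos":[0,0,0.2],"dr":[0,0,0]}
    - {"grip":3,"delta_pos":[0,0,0.2],"dr":[0,0,0]}

```text
time_s: 7.25
tcp_pos: [0.5145, -0.3569, 0.0484]
eef_rot: [-0.04, 0.999, -0.001, 0.002]
force: [0.6, 0.3, -1.5]
opening: 0.0491
```

play_rows:
  motion:
    - {"grip":3,"delta_pos":[0,0,0.1],"dr":[0,0,0]}
    - {"grip":3,"delta_pos":[0,0,0.2],"dr":[0,0,0]}
    - {"grip":3,"delta_pos":[0,0,0.2],"dr":[0,0,0]}

```text
time_s: 7.55
tcp_pos: [0.5145, -0.3569, 0.0483]
eef_rot: [-0.04, 0.999, -0.001, 0.002]
force: [-5.5, 3.9, 14.4]
opening: 0.0495
```

Contact at 14 N. I release, retract upward and work out the pad approach.

play_rows:
  motion:
    - {"grip":6.6,"delta_pos":[0,0,-0.1],"dr":[0,0,0]}
    - {"grip":6.6,"delta_pos":[0,0,-0.1],"dr":[0,0,0]}
    - {"grip":6.6,"delta_pos":[0,0,-0.1],"dr":[0,0,0]}
    - {"grip":6.6,"delta_pos":[0,0,-3],"dr":[0,0,0]}
    - {"grip":6.6,"delta_pos":[0,0,-7],"dr":[0,0,0]}
    - {"grip":6.6,"delta_pos":[0,0,-11],"dr":[0,0,0]}
    - {"grip":0,"delta_pos":[0,0,-13],"dr":[0,0,0]}
    - {"grip":0,"delta_pos":[0,0,-13],"dr":[0,0,0]}

```text
time_s: 8.35
tcp_pos: [0.5158, -0.3576, 0.182]
eef_rot: [-0.04, 0.999, -0.002, 0.005]
force: [-0.2, -0.1, -0.7]
opening: 0.0378
```

```bash
python3 - <<'E'
from h import *
s=st()
pad=np.array([.442,-.061,.104]); print('pad in lane',RL.inv().apply(pad-LO))
c=cam('side'); print([(round(d['score'],2),W(c,d['position']).round(4)) for d in tip_of('pad_top','side')],[(round(d['score'],2),W(c,d['position']).round(4)) for d in tip_of('waiting_magazine','side')])
c=cam('top','top2.png');print([(round(d['score'],2),W(c,d['position']).round(4)) for d in tip_of('pad_top','top')])
R=tool(YAW,TL)
for h in (.06,.017): go(pad+n*h,R); print((pad+n*h).round(4))
E
```

```text
t 8.35 tcp [ 0.5158 -0.3576  0.182 ] q [-2.950e-01  3.240e-01 -1.970e-01  1.000e-03 -1.039e+00 -1.197e+00] quat [-0.04    0.9992 -0.0022  0.0045] F [-0.2 -0.1 -0.7] op 0.03778993810850116
pad in lane [-0.08683023 -0.08700437  0.104     ]
[(0.53, array([ 0.4436, -0.0616,  0.1004]))] [(0.84, array([ 0.5296, -0.0437,  0.0729]))]
[(0.6, array([ 0.5341, -0.0393,  0.0702])), (0.5, array([ 0.4405, -0.0606,  0.1063]))]
delta_cm [ 4.97 29.1   1.32] dr [-8.99 -0.84 11.69]
[ 0.4408 -0.0703  0.1633]
delta_cm [ 4.83 29.76  5.57] dr [-8.99 -0.84 11.69]
[ 0.4417 -0.0636  0.1208]
```

View pics/top2.png

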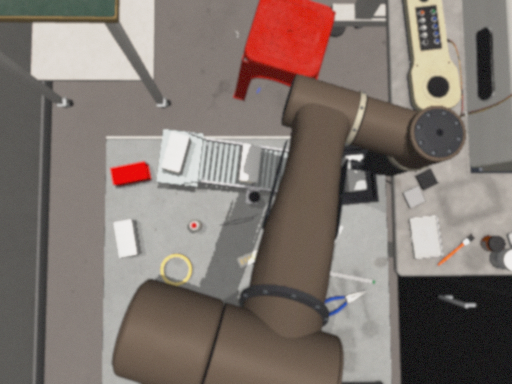

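The placed magazine shows in the tray at (352,180), and the pad is at (254,197). I move over the pad with the fingers shut.

play_rows:
  motion:
    - {"grip":0,"delta_pos":[1,4,0],"dr":[0,0,0]}
    - {"grip":0,"delta_pos":[2,9,0],"dr":[-3,-0.3,4]}
    - {"grip":0,"delta_pos":[3,14,0],"dr":[-6,-0.6,8]}
    - {"grip":0,"delta_pos":[4,19,0.5],"dr":[-9,-0.8,11.7]}
    - {"grip":0,"delta_pos":[5,24,1],"dr":[-9,-0.8,11.7]}
    - {"grip":0,"delta_pos":[5,29.1,1.3],"dr":[-9,-0.8,11.7]}
    - {"grip":0,"delta_pos":[5,29.1,1.3],"dr":[-9,-0.8,11.7]}
    - {"grip":0,"delta_pos":[5,29.1,1.3],"dr":[-9,-0.8,11.7]}

```text
time_s: 9.4
tcp_pos: [0.44, -0.069, 0.1631]
eef_rot: [0.061, 0.995, 0.078, 0.004]
force: [0.5, -0.9, -0.6]
opening: 0.0003
```

```bash
python3 - <<'E'
from h import *
s=st()
pad=np.array([.442,-.061,.103]); R=tool(YAW,TL)
for h in (.06,.022,.017,.003): go(pad+n*h,R)
E
```

```text
t 9.4 tcp [ 0.44   -0.069   0.1631] q [ 0.152  0.07  -0.511 -0.185 -0.957 -1.74 ] quat [0.0606 0.9951 0.0782 0.004 ] F [ 0.5 -0.9 -0.6] op 0.00027400332171163903
delta_cm [-0.09 -0.13  0.06] dr [-0.02 -0.12  0.18]
delta_cm [-0.1  -0.13  3.86] dr [-0.02 -0.12  0.18]
delta_cm [-0.1  -0.13  4.36] dr [-0.02 -0.12  0.18]
delta_cm [-0.11 -0.13  5.76] dr [-0.02 -0.12  0.18]
```

play_rows:
  motion:
    - {"grip":0,"delta_pos":[-0.1,-0.1,3.8],"dr":[0,0,0]}
    - {"grip":0,"delta_pos":[-0.1,-0.1,4.8],"dr":[0,0,0]}
    - {"grip":0,"delta_pos":[-0.1,-0.1,5.5],"dr":[0,0,0]}
    - {"grip":0,"delta_pos":[-0.1,-0.1,5.8],"dr":[0,0,0]}
    - {"grip":0,"delta_pos":[-0.1,-0.1,5.9],"dr":[0,0,0]}
    - {"grip":0,"delta_pos":[-0.1,-0.1,5.9],"dr":[0,0,0]}
    - {"grip":0,"delta_pos":[-0.1,-0.1,5.9],"dr":[0,0,0]}

```text
time_s: 10.1
tcp_pos: [0.4424, -0.0613, 0.1053]
eef_rot: [0.061, 0.995, 0.078, 0.005]
force: [-0.9, -1.3, 2.6]
opening: -0.0001
```

```bash
python3 - <<'E'
from h import *
s=st(); pad=np.array([.442,-.061,.103]);print('tip rel pad',RT.inv().apply(s['tcp_pos']-n*.017-pad)*1e3, 'Fn',n@s['force'])
c=cam('side','side3.png'); print([(round(d['score'],2),W(c,d['position']).round(4)) for d in tip_of('waiting_magazine','side')])
E
```

```text
t 10.1 tcp [ 0.4424 -0.0613  0.1053] q [ 0.168  0.148 -0.575 -0.208 -0.813 -1.72 ] quat [0.0607 0.9951 0.0782 0.0046] F [-0.9 -1.3  2.6] op -0.00011300553075571492
tip rel pad [  0.41158503   0.14587624 -14.68411422] Fn 2.7694857445682968
[(0.66, array([ 0.5309, -0.0615,  0.0723]))]
```

View pics/side3.png

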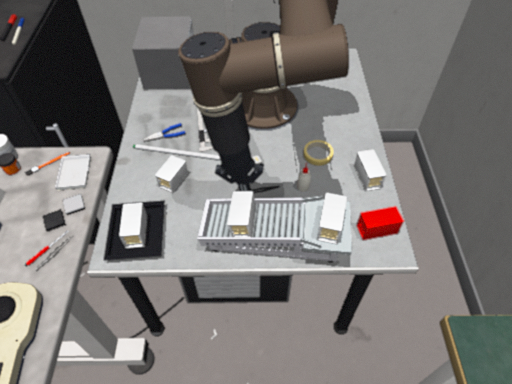

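The magazine has started rolling (from x=249 to 241) and stands upright in the tray at (133,222). I press 2 mm further and hold.

play_rows:
  motion:
    - {"grip":0,"delta_pos":[0,0,0.2],"dr":[0,0,0]}
    - {"grip":0,"delta_pos":[0,0,0.2],"dr":[0,0,0]}
    - {"grip":0,"delta_pos":[0,0,0.2],"dr":[0,0,0]}
    - {"grip":0,"delta_pos":[0,0,0.2],"dr":[0,0,0]}
    - {"grip":0,"delta_pos":[0,0,0.2],"dr":[0,0,0]}
    - {"grip":0,"delta_pos":[0,0,0.2],"dr":[0,0,0]}
    - {"grip":0,"delta_pos":[0,0,0.2],"dr":[0,0,0]}
    - {"grip":0,"delta_pos":[0,0,0.2],"dr":[0,0,0]}

```text
time_s: 11.0
tcp_pos: [0.4426, -0.0608, 0.1033]
eef_rot: [0.061, 0.995, 0.078, 0.005]
force: [-0.0, -1.3, 2.2]
opening: -0.0004
```

```bash
python3 - <<'E'
from h import *
s=st(); pad=np.array([.442,-.061,.103]);print('tip rel pad',RT.inv().apply(s['tcp_pos']-n*.017-pad)*1e3, 'Fn',n@s['force'])
c=cam('side','side4.png'); print([(round(d['score'],2),W(c,d['position']).round(4)) for d in tip_of('waiting_magazine','side')])
R=tool(YAW,TL)
go(pad+n*.08,R)
E
```

```text
t 11.0 tcp [ 0.4426 -0.0608  0.1033] q [ 0.169  0.151 -0.577 -0.209 -0.808 -1.719] quat [0.0605 0.9951 0.0782 0.0048] F [-0.  -1.3  2.2] op -0.0003691529507646695
tip rel pad [  0.57695514   0.34717966 -16.73090471] Fn 2.3501614317230737
[(0.8, array([ 0.5199, -0.1206,  0.0622]))]
delta_cm [ 0.06 -0.04 -7.97] dr [-0.   -0.02  0.2 ]
```

play_rows:
  motion:
    - {"grip":0,"delta_pos":[0,0,0],"dr":[0,0,0]}
    - {"grip":0,"delta_pos":[0,0,0],"dr":[0,0,0]}
    - {"grip":0,"delta_pos":[0,0,0],"dr":[0,0,0]}
    - {"grip":0,"delta_pos":[0,0,0],"dr":[0,0,0]}
    - {"grip":0,"delta_pos":[0,0,0],"dr":[0,0,0]}
    - {"grip":0,"delta_pos":[0,0,0],"dr":[0,0,0]}

```text
time_s: 11.7
tcp_pos: [0.4426, -0.0608, 0.1033]
eef_rot: [0.061, 0.995, 0.078, 0.005]
force: [-0.5, -0.1, 2.6]
opening: -0.0002
```

```bash
python3 - <<'E'
from h import *
st(); c=cam('side','side5.png'); print([(round(d['score'],2),W(c,d['position']).round(4)) for d in tip_of('waiting_magazine','side')])
m=mask_near(c,'side','waiting_magazine',(.518,-.1336,.095)); 
if m is not None: print(fit([(c,m)],.518,-.133,.059,-.12,.157))
E
```

```text
t 11.7 tcp [ 0.4426 -0.0608  0.1033] q [ 0.169  0.151 -0.577 -0.209 -0.808 -1.719] quat [0.0605 0.9951 0.0782 0.0048] F [-0.5 -0.1  2.6] op -0.00020092286164017034
[(0.74, array([ 0.5228, -0.136 ,  0.0582]))]
(array([ 0.5224, -0.1342, -0.1109]), np.float64(0.073))
```

The waiting magazine is now at the end stop, so I let the pad up and work out the push pose.

play_rows:
  motion:
    - {"grip":0,"delta_pos":[0,0,-1],"dr":[0,0,0]}
    - {"grip":0,"delta_pos":[0,0,-2.5],"dr":[0,0,0]}
    - {"grip":0,"delta_pos":[0,0,-6],"dr":[0,0,0]}
    - {"grip":0,"delta_pos":[0,0,-11],"dr":[0,0,0]}
    - {"grip":0,"delta_pos":[0,0,-13],"dr":[0,0,0]}
    - {"grip":0,"delta_pos":[0,0,-13],"dr":[0,0,0]}

```text
time_s: 12.45
tcp_pos: [0.4417, -0.0814, 0.2357]
eef_rot: [0.06, 0.995, 0.078, 0.008]
force: [-0.2, 0.4, -1.3]
opening: 0.0001
```

```bash
python3 - <<'E'
from h import *
s=st(); c=cam('side','side6.png')
print('fresh in lane',RL.inv().apply(np.array([.5595,.1505,.093])-LO))
R=tool(YAW+np.pi/2)
for y,z in ((.20,.235),(.20,.132),(.093,.132)): p=lane(.004,y,z); print(p.round(4)); go(p,R)
E
```

```text
t 12.45 tcp [ 0.4417 -0.0814  0.2357] q [ 1.240e-01 -1.000e-03 -4.080e-01 -1.680e-01 -1.125e+00 -1.746e+00] quat [0.0604 0.9951 0.0785 0.0081] F [-0.2  0.4 -1.3] op 0.00014760433467687345
fresh in lane [0.00338429 0.13749471 0.093     ]
[0.5679 0.2124 0.235 ]
delta_cm [-9.06 30.31  4.72] dr [  6.95   7.25 -89.61]
[0.5679 0.2124 0.132 ]
delta_cm [-9.02 28.69 14.89] dr [  6.95   7.25 -89.61]
[0.5546 0.1063 0.132 ]
delta_cm [-8.99 18.12 13.21] dr [  6.95   7.25 -89.61]
```

play_rows:
  motion:
    - {"grip":6,"delta_pos":[-1.5,5,0.8],"dr":[0.6,0.6,-8]}
    - {"grip":6,"delta_pos":[-3,10,1.6],"dr":[1.2,1.3,-16]}
    - {"grip":6,"delta_pos":[-4.5,15,2.3],"dr":[1.9,1.9,-24]}
    - {"grip":6,"delta_pos":[-6,20,3.1],"dr":[2.5,2.6,-32]}
    - {"grip":6,"delta_pos":[-7.5,25,3.9],"dr":[3.1,3.2,-40]}
    - {"grip":6,"delta_pos":[-9.1,30.3,4.7],"dr":[3.7,3.9,-48]}
    - {"grip":6,"delta_pos":[-9.1,30.3,4.7],"dr":[4.3,4.5,-56]}
    - {"grip":6,"delta_pos":[-9.1,30.3,4.7],"dr":[5,5.2,-64]}
    - {"grip":6,"delta_pos":[-9.1,30.3,4.7],"dr":[5.6,5.8,-72]}
    - {"grip":6,"delta_pos":[-9.1,30.3,4.7],"dr":[6.2,6.5,-80]}
    - {"grip":6,"delta_pos":[-9.1,30.3,4.7],"dr":[7,7.2,-89.6]}
    - {"grip":6,"delta_pos":[-9.1,30.3,4.7],"dr":[7,7.2,-89.6]}

```text
time_s: 13.7
tcp_pos: [0.5673, 0.2123, 0.2336]
eef_rot: [-0.663, 0.749, -0.0, -0.001]
force: [1.4, 0.1, -0.4]
opening: 0.0602
```

```bash
python3 - <<'E'
from h import *
s=st(); R=tool(YAW+np.pi/2)
for y,z in ((.20,.235),(.20,.132),(.093,.132)): p=lane(.004,y,z); go(p,R)
E
```

```text
t 13.7 tcp [0.5673 0.2123 0.2336] q [ 6.810e-01  2.570e-01 -1.680e-01  1.000e-03 -1.148e+00 -8.030e-01] quat [-6.627e-01  7.488e-01 -3.000e-04 -1.100e-03] F [ 1.4  0.1 -0.4] op 0.060171932478279976
delta_cm [-0.02 -0.06 -0.14] dr [ 0.06 -0.11  0.18]
delta_cm [-0.04 -0.07 10.16] dr [ 0.06 -0.11  0.18]
delta_cm [10.66 -0.03 10.18] dr [ 0.06 -0.11  0.18]
```

View pics/side6.png

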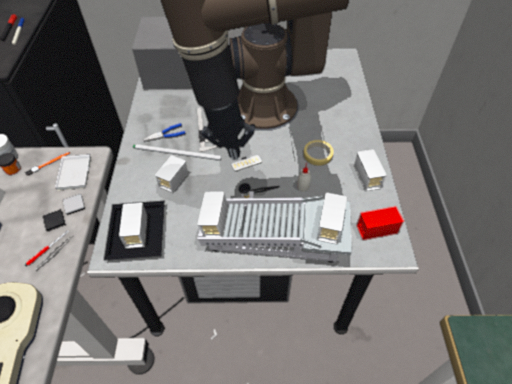

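The waiting magazine is at the end stop (212,213), the tray one is upright, and the pad has come up (244,190). I go down behind the fresh magazine and begin the push.

play_rows:
  motion:
    - {"grip":6,"delta_pos":[0,0,4],"dr":[0,0,0]}
    - {"grip":6,"delta_pos":[0,0,8],"dr":[0,0,0]}
    - {"grip":6,"delta_pos":[0,0,10.1],"dr":[0,0,0]}
    - {"grip":6,"delta_pos":[0,0,10.1],"dr":[0,0,0]}
    - {"grip":6,"delta_pos":[1,0,10.1],"dr":[0,0,0]}
    - {"grip":6,"delta_pos":[2,0,10.1],"dr":[0,0,0]}
    - {"grip":6,"delta_pos":[2.8,0,10.1],"dr":[0,0,0]}
    - {"grip":6,"delta_pos":[3.5,0,10.1],"dr":[0,0,0]}
    - {"grip":6,"delta_pos":[4.2,0,10.1],"dr":[0,0,0]}
    - {"grip":6,"delta_pos":[4.9,0,10.1],"dr":[0,0,0]}
    - {"grip":6,"delta_pos":[4.9,0,10.1],"dr":[0,0,0]}

```text
time_s: 14.8
tcp_pos: [0.5612, 0.1626, 0.1331]
eef_rot: [-0.663, 0.749, -0.0, -0.001]
force: [0.8, 0.5, 0.5]
opening: 0.0596
```

```bash
python3 - <<'E'
from h import *
s=st(); R=tool(YAW+np.pi/2); c=cam('side','side7.png')
for y,z in ((.105,.132),(.093,.132),(.085,.132)): p=lane(.004,y,z); go(p,R)
m=mask_near(c,'side','fresh_magazine',(.553,.115,.13))
if m is not None: f=fit([(c,m)],.555,.12,.093,-.12); print(f,RL.inv().apply(np.array([*f[0][:2],0])-LO))
E
```

```text
t 14.8 tcp [0.5612 0.1626 0.1331] q [ 0.617  0.312 -0.343  0.001 -0.918 -0.74 ] quat [-6.625e-01  7.490e-01 -3.000e-04 -9.000e-04] F [0.8 0.5 0.5] op 0.059610478228293545
delta_cm [ 4.48 -0.06  0.09] dr [ 0.08 -0.14  0.14]
delta_cm [ 5.68 -0.05  0.09] dr [ 0.08 -0.14  0.14]
delta_cm [ 6.48 -0.05  0.09] dr [ 0.08 -0.14  0.14]
(array([ 0.5607,  0.1259, -0.1245]), np.float64(0.08)) [0.00764192 0.11323626 0.        ]
```

View pics/side7.png

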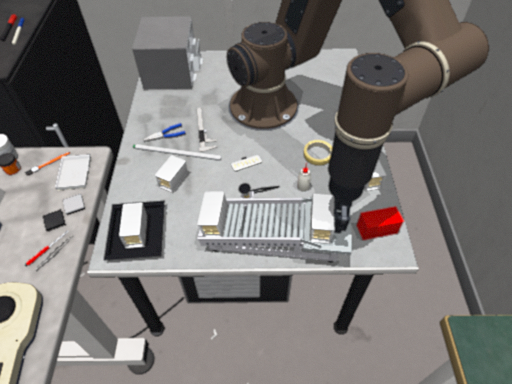

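The magazine is now square at (322,218), being pushed by both fingers. I continue over the crest.

play_rows:
  motion:
    - {"grip":6,"delta_pos":[0.8,0,0],"dr":[0,0,0]}
    - {"grip":6,"delta_pos":[1.6,0,0],"dr":[0,0,0]}
    - {"grip":6,"delta_pos":[2.4,0,0],"dr":[0,0,0]}
    - {"grip":6,"delta_pos":[3.2,0,0],"dr":[0,0,0]}
    - {"grip":6,"delta_pos":[4,0,0],"dr":[0,0,0]}
    - {"grip":6,"delta_pos":[4.7,0,0],"dr":[0,0,0]}
    - {"grip":6,"delta_pos":[5.3,0,0],"dr":[0,0,0]}
    - {"grip":6,"delta_pos":[5.8,0,0],"dr":[0,0,0]}
    - {"grip":6,"delta_pos":[5.8,0,0],"dr":[0,0,0]}

```text
time_s: 15.8
tcp_pos: [0.5535, 0.1045, 0.1325]
eef_rot: [-0.662, 0.749, -0.0, -0.002]
force: [-0.4, 0.3, 0.7]
opening: 0.0601
```

```bash
python3 - <<'E'
from h import *
s=st(); print(RL.inv().apply(s['tcp_pos']-LO)); c=cam('side','side8.png')
print([(round(d['score'],2),RL.inv().apply(W(c,d['position'])-LO).round(4)) for d in tip_of('fresh_magazine','side')])
E
```

```text
t 15.8 tcp [0.5535 0.1045 0.1325] q [ 0.535  0.282 -0.388  0.001 -0.904 -0.659] quat [-6.623e-01  7.492e-01 -2.000e-04 -1.900e-03] F [-0.4  0.3  0.7] op 0.06006635890693065
[0.00314225 0.09111407 0.13253756]
[(0.96, array([-0.0561,  0.2757,  0.0006])), (0.81, array([0.0032, 0.0573, 0.0901]))]
```

View pics/side8.png

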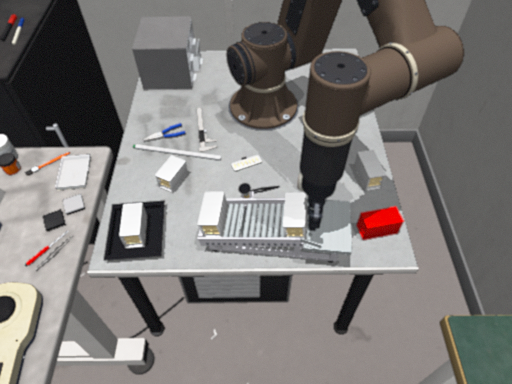

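The magazine is at the crest (294,212), just past it. I push slightly on and wait for it to roll.

play_rows:
  motion:
    - {"grip":6,"delta_pos":[0.3,0,0],"dr":[0,0,0]}
    - {"grip":6,"delta_pos":[0.6,0,0],"dr":[0,0,0]}
    - {"grip":6,"delta_pos":[0.6,0,0],"dr":[0,0,0]}
    - {"grip":6,"delta_pos":[0.6,0,0],"dr":[0,0,0]}
    - {"grip":6,"delta_pos":[0.6,0,0],"dr":[0,0,0]}
    - {"grip":6,"delta_pos":[0.6,0,0],"dr":[0,0,0]}

```text
time_s: 16.5
tcp_pos: [0.553, 0.0993, 0.1326]
eef_rot: [-0.662, 0.749, -0.0, -0.002]
force: [0.4, 0.1, 0.2]
opening: 0.06
```

```bash
python3 - <<'E'
from h import *
s=st(); print(RL.inv().apply(s['tcp_pos']-LO)); c=cam('side','side9.png')
print([(round(d['score'],2),RL.inv().apply(W(c,d['position'])-LO).round(4)) for k in('fresh_magazine','waiting_magazine') for d in tip_of(k,'side')])
E
```

```text
t 16.5 tcp [0.553  0.0993 0.1326] q [ 0.527  0.28  -0.392  0.001 -0.903 -0.65 ] quat [-6.625e-01  7.491e-01 -2.000e-04 -1.700e-03] F [0.4 0.1 0.2] op 0.05998930647407203
[0.00337026 0.08584017 0.13261156]
[(0.95, array([0.0043, 0.0537, 0.0894])), (0.66, array([-0.1552, -0.0492,  0.0012])), (0.65, array([ 0.0006, -0.1485,  0.0562]))]
```

play_rows:
  motion:
    - {"grip":6,"delta_pos":[0.5,0,0],"dr":[0,0,0]}
    - {"grip":6,"delta_pos":[1,0,0],"dr":[0,0,0]}
    - {"grip":6,"delta_pos":[1.5,0,0],"dr":[0,0,0]}
    - {"grip":6,"delta_pos":[1.5,0,0],"dr":[0,0,0]}
    - {"grip":6,"delta_pos":[1.5,0,0],"dr":[0,0,0]}
    - {"grip":6,"delta_pos":[1.5,0,0],"dr":[0,0,0]}

```text
time_s: 17.25
tcp_pos: [0.5513, 0.0843, 0.1327]
eef_rot: [-0.662, 0.749, -0.0, -0.002]
force: [0.5, -0.3, -0.6]
opening: 0.0601
```

```bash
python3 - <<'E'
from h import *
s=st(); print(RL.inv().apply(s['tcp_pos']-LO)); c=cam('side','side10.png')
print([(round(d['score'],2),RL.inv().apply(W(c,d['position'])-LO).round(4)) for k in('fresh_magazine',) for d in tip_of(k,'side')])
E
```

```text
t 17.25 tcp [0.5513 0.0843 0.1327] q [ 0.504  0.273 -0.401  0.002 -0.9   -0.627] quat [-6.624e-01  7.491e-01 -3.000e-04 -1.700e-03] F [ 0.5 -0.3 -0.6] op 0.060104231218547306
[0.00345825 0.07080488 0.13271485]
[(0.78, array([0.0036, 0.0186, 0.0848])), (0.58, array([-0.0593,  0.2784, -0.0014])), (0.42, array([-0.001 ,  0.0695,  0.0942]))]
```

View pics/side10.png

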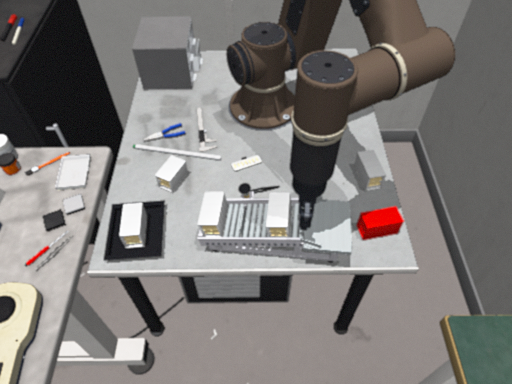

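It has rolled clear of the fingers (278,214). I raise the arm and head for the spare.

play_rows:
  motion:
    - {"grip":6,"delta_pos":[0,0,0],"dr":[0,0,0]}
    - {"grip":6,"delta_pos":[0,0,0],"dr":[0,0,0]}
    - {"grip":6,"delta_pos":[0,0,0],"dr":[0,0,0]}
    - {"grip":6.6,"delta_pos":[-1,0,-3],"dr":[0,0,0]}
    - {"grip":7.2,"delta_pos":[-2,0,-7],"dr":[0,0,0]}
    - {"grip":7.2,"delta_pos":[-2,0,-10],"dr":[0,0,0]}
    - {"grip":7.2,"delta_pos":[-2,0,-10],"dr":[0,0,0]}

```text
time_s: 18.05
tcp_pos: [0.5562, 0.1056, 0.2375]
eef_rot: [-0.663, 0.749, -0.002, 0.002]
force: [-0.5, -0.2, 0.6]
opening: 0.0724
```

```bash
python3 - <<'E'
from h import *
s=st(); c=cam('side','side11.png')
print([(round(d['score'],2),RL.inv().apply(W(c,d['position'])-LO).round(4)) for k in('waiting_magazine','fresh_magazine') for d in tip_of(k,'side')])
R=tool(.173)
for z in(.18,.042): go([.3285,.3028,z],R)
E
```

```text
t 18.05 tcp [0.5562 0.1056 0.2375] q [ 0.535  0.185 -0.253  0.003 -1.128 -0.658] quat [-0.6629  0.7487 -0.0017  0.002 ] F [-0.5 -0.2  0.6] op 0.07235392859621573
[(0.84, array([ 0.001 , -0.1504,  0.0572])), (0.95, array([-0.0574,  0.278 , -0.0008])), (0.56, array([ 0.0043, -0.046 ,  0.075 ])), (0.16, array([ 0.0243, -0.3689,  0.0008]))]
delta_cm [-16.94  24.74   5.23] dr [ 2.000e-02 -2.200e-01  7.306e+01]
delta_cm [-16.98  24.71  19.03] dr [ 2.000e-02 -2.200e-01  7.306e+01]
```

play_rows:
  motion:
    - {"grip":7.2,"delta_pos":[-2.5,3.7,0],"dr":[0,0,8]}
    - {"grip":7.2,"delta_pos":[-5,7.4,0.5],"dr":[0,0,16]}
    - {"grip":7.2,"delta_pos":[-7.5,11,1],"dr":[0,0,24]}
    - {"grip":7.2,"delta_pos":[-10,14.7,2],"dr":[0,0,32]}
    - {"grip":7.2,"delta_pos":[-12.5,18.4,3],"dr":[0,0,40]}
    - {"grip":7.2,"delta_pos":[-15,22,4],"dr":[0,0,48]}
    - {"grip":7.2,"delta_pos":[-17,24.7,5.2],"dr":[0,-0.2,56]}
    - {"grip":7.2,"delta_pos":[-17,24.7,5.2],"dr":[0,-0.2,64]}
    - {"grip":7.2,"delta_pos":[-17,24.7,5.2],"dr":[0,-0.2,73.1]}
    - {"grip":7.2,"delta_pos":[-17,24.7,5.2],"dr":[0,-0.2,73.1]}
    - {"grip":7.2,"delta_pos":[-17,24.7,5.2],"dr":[0,-0.2,73.1]}

```text
time_s: 19.3
tcp_pos: [0.3285, 0.3027, 0.1791]
eef_rot: [-0.086, 0.996, -0.001, -0.001]
force: [-0.8, 0.8, -1.0]
opening: 0.0719
```

```bash
python3 - <<'E'
from h import *
s=st(); c=cam('side','side12.png')
print([(round(d['score'],2),RL.inv().apply(W(c,d['position'])-LO).round(4)) for k in('waiting_magazine','fresh_magazine') for d in tip_of(k,'side')])
R=tool(.173)
for z in(.18,.042): go([.3285,.3028,z],R)
E
```

```text
t 19.3 tcp [0.3285 0.3027 0.1791] q [ 1.188e+00  3.900e-02 -5.670e-01 -1.000e-03 -9.670e-01 -2.586e+00] quat [-8.580e-02  9.963e-01 -1.000e-03 -9.000e-04] F [-0.8  0.8 -1. ] op 0.07192020870027942
[(0.86, array([-0.    , -0.1507,  0.059 ])), (0.37, array([ 2.280e-02, -3.705e-01,  3.000e-04])), (0.62, array([-6.040e-02,  2.797e-01, -1.000e-04])), (0.57, array([ 0.0023, -0.0528,  0.0715])), (0.2, array([-0.1882,  0.0715, -0.0004]))]
delta_cm [ 0.04  0.   -0.03] dr [-0.06 -0.07  0.06]
delta_cm [ 0.02  0.02 13.77] dr [-0.06 -0.07  0.06]
```

play_rows:
  motion:
    - {"grip":7.2,"delta_pos":[0,0,4],"dr":[0,0,0]}
    - {"grip":7.2,"delta_pos":[0,0,8],"dr":[0,0,0]}
    - {"grip":7.2,"delta_pos":[0,0,12],"dr":[0,0,0]}
    - {"grip":7.2,"delta_pos":[0,0,13.7],"dr":[0,0,0]}
    - {"grip":7.2,"delta_pos":[0,0,13.7],"dr":[0,0,0]}
    - {"grip":3,"delta_pos":[0,0,13.7],"dr":[0,0,0]}
    - {"grip":3,"delta_pos":[0,0,13.7],"dr":[0,0,0]}
    - {"grip":3,"delta_pos":[0,0,13.7],"dr":[0,0,0]}
    - {"grip":3,"delta_pos":[0,0,13.7],"dr":[0,0,0]}
    - {"grip":3,"delta_pos":[0,0,13.7],"dr":[0,0,0]}

```text
time_s: 20.45
tcp_pos: [0.3291, 0.3034, 0.0438]
eef_rot: [-0.087, 0.996, 0.0, -0.0]
force: [-1.2, 0.4, 7.8]
opening: 0.0496
```

```bash
python3 - <<'E'
from h import *
s=st()
R=tool(YAW)
h=s['tcp_pos'][2]
for z in(.10,.006,0): go(lane(.0,.13,.093+h+z),R)
E
```

```text
t 20.45 tcp [0.3291 0.3034 0.0438] q [ 1.187e+00  2.400e-01 -7.320e-01 -1.000e-03 -5.980e-01 -2.583e+00] quat [-8.710e-02  9.962e-01  4.000e-04 -0.000e+00] F [-1.2  0.4  7.8] op 0.0495723051996827
delta_cm [-19.49 -19.66 -19.31] dr [ 0.04 -0.   17.16]
delta_cm [-19.49 -19.67  -9.91] dr [ 0.04 -0.   17.16]
delta_cm [-19.49 -19.67  -9.31] dr [ 0.04 -0.   17.16]
```

play_rows:
  motion:
    - {"grip":3,"delta_pos":[0,0,-4],"dr":[0,0,0]}
    - {"grip":3,"delta_pos":[0,0,-9],"dr":[0,0,0]}
    - {"grip":3,"delta_pos":[0,0,-14],"dr":[0,0,0]}
    - {"grip":3,"delta_pos":[0,0,-18.5],"dr":[0,0,0]}
    - {"grip":3,"delta_pos":[-3,-3,-19.3],"dr":[0,0,3]}
    - {"grip":3,"delta_pos":[-6,-6,-19.3],"dr":[0,0,7]}
    - {"grip":3,"delta_pos":[-9.5,-9.5,-19.3],"dr":[0,0,11]}
    - {"grip":3,"delta_pos":[-13,-13,-19.3],"dr":[0,0,15]}
    - {"grip":3,"delta_pos":[-16.5,-16.5,-19.3],"dr":[0,0,17.2]}
    - {"grip":3,"delta_pos":[-19.5,-19.7,-19.3],"dr":[0,0,17.2]}
    - {"grip":3,"delta_pos":[-19.5,-19.7,-19.3],"dr":[0,0,17.2]}
    - {"grip":3,"delta_pos":[-19.5,-19.7,-19.3],"dr":[0,0,17.2]}

```text
time_s: 21.65
tcp_pos: [0.5554, 0.142, 0.2361]
eef_rot: [0.064, 0.998, 0.0, -0.001]
force: [-1.0, -0.4, -2.4]
opening: 0.0495
```

```bash
python3 - <<'E'
from h import *
s=st(); c=cam('side','side13.png')
R=tool(YAW)
for z in(.10,.006,0): go(lane(.0,.13,.093+.0438+z),R)
E
```

```text
t 21.65 tcp [0.5554 0.142  0.2361] q [ 5.910e-01  2.020e-01 -2.340e-01 -1.000e-03 -1.136e+00 -2.289e+00] quat [ 6.420e-02  9.979e-01  2.000e-04 -7.000e-04] F [-1.  -0.4 -2.4] op 0.049471837761594105
delta_cm [-0.02  0.08 -0.05] dr [ 0.04 -0.06 -0.11]
delta_cm [-0.03  0.07  9.35] dr [ 0.04 -0.06 -0.11]
delta_cm [-0.03  0.07  9.95] dr [ 0.04 -0.06 -0.11]
```

View pics/side13.png

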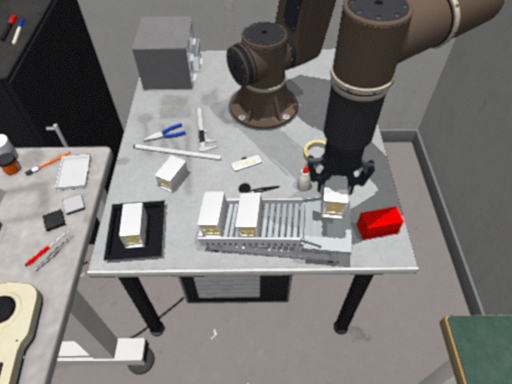

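The fresh magazine now rests at the separator (249,212), and the spare hangs over the empty deck (335,200). I lower it.

play_rows:
  motion:
    - {"grip":3,"delta_pos":[0,0.1,4],"dr":[0,0,0]}
    - {"grip":3,"delta_pos":[0,0.1,8],"dr":[0,0,0]}
    - {"grip":3,"delta_pos":[0,0.1,9.2],"dr":[0,0,0]}
    - {"grip":3,"delta_pos":[0,0.1,9.5],"dr":[0,0,0]}
    - {"grip":3,"delta_pos":[0,0.1,9.7],"dr":[0,0,0]}
    - {"grip":3,"delta_pos":[0,0.1,9.7],"dr":[0,0,0]}

```text
time_s: 22.3
tcp_pos: [0.5557, 0.1446, 0.1411]
eef_rot: [0.063, 0.998, 0.001, 0.001]
force: [0.7, -0.6, -1.9]
opening: 0.0497
```

play_rows:
  motion:
    - {"grip":3,"delta_pos":[0,0,0.1],"dr":[0,0,0]}
    - {"grip":3,"delta_pos":[0,0,0.2],"dr":[0,0,0]}
    - {"grip":3,"delta_pos":[0,0,0.3],"dr":[0,0,0]}
    - {"grip":3,"delta_pos":[0,0,0.3],"dr":[0,0,0]}

```text
time_s: 22.7
tcp_pos: [0.5557, 0.1445, 0.1382]
eef_rot: [0.063, 0.998, 0.001, 0.001]
force: [0.1, -0.1, -2.2]
opening: 0.0494
```

play_rows:
  motion:
    - {"grip":3,"delta_pos":[0,0,0.1],"dr":[0,0,0]}
    - {"grip":3,"delta_pos":[0,0,0.2],"dr":[0,0,0]}
    - {"grip":3,"delta_pos":[0,0,0.2],"dr":[0,0,0]}

```text
time_s: 23.0
tcp_pos: [0.5559, 0.1445, 0.1367]
eef_rot: [0.063, 0.998, 0.001, 0.001]
force: [-1.7, 0.4, 4.7]
opening: 0.0492
```

Contact. I release, back off straight up and clear the cameras' view.

play_rows:
  motion:
    - {"grip":6.4,"delta_pos":[0,0,0],"dr":[0,0,0]}
    - {"grip":6.4,"delta_pos":[0,0,0],"dr":[0,0,0]}
    - {"grip":6.4,"delta_pos":[0,0,0],"dr":[0,0,0]}
    - {"grip":6.4,"delta_pos":[0,0,-2],"dr":[0,0,0]}
    - {"grip":6.4,"delta_pos":[0,0,-5],"dr":[0,0,0]}
    - {"grip":6.4,"delta_pos":[0,0,-9],"dr":[0,0,0]}
    - {"grip":6.4,"delta_pos":[0,0,-13],"dr":[0,0,0]}
    - {"grip":6.4,"delta_pos":[3,3,-15],"dr":[0,0,0]}
    - {"grip":6.4,"delta_pos":[7,6,-15],"dr":[0,0,0]}
    - {"grip":6.4,"delta_pos":[11,9,-15],"dr":[0,0,0]}
    - {"grip":6.4,"delta_pos":[11,9,-15],"dr":[0,0,0]}

```text
time_s: 24.1
tcp_pos: [0.4547, 0.2505, 0.2874]
eef_rot: [0.061, 0.998, 0.002, 0.001]
force: [0.4, -0.2, 0.1]
opening: 0.0641
```

```bash
python3 - <<'E'
from h import *
s=st(); c=cam('side','side14.png'); ct=cam('top')
L=lambda x,y:RL.inv().apply(np.array([x,y,0])-LO)[:2].round(4)
for k,x,y,z,t in [('fresh_magazine',*lane(0,.13,.093),0),('fresh_magazine',*lane(0,-.0565,.073),.157),('waiting_magazine',*lane(0,-.15,.059),.157)]:
    for n,cc in (('side',c),('top',ct)):
        for kk in('fresh_magazine','waiting_magazine','front_magazine','spare_magazine'):
            m=mask_near(cc,n,kk,(x,y,z+.035))
            if m is not None:
                f=fit([(cc,m)],x,y,z,YAW,t); print(k,n,f,L(*f[0][:2])); break
E
```

```text
t 24.1 tcp [0.4547 0.2505 0.2874] q [ 8.810e-01  7.300e-02 -2.680e-01 -1.000e-03 -1.225e+00 -2.573e+00] quat [0.0606 0.9982 0.002  0.001 ] F [ 0.4 -0.2  0.1] op 0.06409167015697045
fresh_magazine top (array([ 0.5548,  0.1444, -0.1115]), np.float64(0.088)) [-0.0005  0.1309]
fresh_magazine side (array([ 0.5338, -0.0418, -0.0818]), np.float64(0.108)) [ 0.0019 -0.0565]
fresh_magazine top (array([ 0.5363, -0.0413, -0.123 ]), np.float64(0.037)) [ 0.0043 -0.0557]
waiting_magazine side (array([ 0.5217, -0.1339, -0.116 ]), np.float64(0.037)) [ 0.0013 -0.1494]
waiting_magazine top (array([ 0.519 , -0.134 , -0.1145]), np.float64(0.045)) [-0.0013 -0.1498]
```

View pics/side14.png

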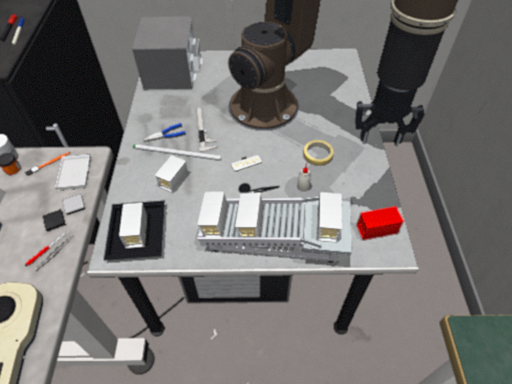

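All four magazines are in place: tray (133,222), end stop (212,213), separator (249,213) and deck (330,217). The bystanders haven't moved, so I hand the job in.

```bash
python3 -c "
from workcell import r
print(r.sign_off())"
```

```text
the job is handed in; nothing more can be done
None
```

The lane is advanced by one place and the job is handed in at about 24 s on the robot clock, well under the 72 s limit.

- **Front magazine:** lifted out and lowered into the carry tray until it touched the floor (14 N) before release. It stands upright.
- **Waiting magazine:** I held the pad down until this one had rolled to the end stop, then let the pad up. The last fit puts it at lane y = -0.150, where it should be.
- **Fresh magazine:** pushed over the crest with both fingers. It rolled down and rests against the raised separator at y = -0.056, where it should be.
- **Spare magazine:** set on the emptied deck at lane y = 0.131, x = 0. That puts all of it on the level sheet, which runs from 0.067 to 0.188.

**Last checks:** in the final side picture all magazines are upright and the bystanders and the red look-alike appear unmoved. I checked those by eye, not by measurement. The two cameras disagreed slightly on the fresh magazine: up to 2 mm sideways, with yaw of -0.08 from the side and -0.12 from the top. For the spare on the deck, only the top camera gave a usable fit.

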